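# Hang the room key on the free peg of the reception key rack

## Task

Take the key with the wooden fob that has the round hole in its head, and hang it on the free middle peg of the sloping key rack: thread the hole over the tip along the slanted peg, then push the head down past the sprung catch until it sits fully home on the peg's collar, handle pointing down the slope, and let go. The peg may stand a little to either side of the middle of its slot, so feel for it and never force the fob against the rack; leave the other tags and the desk things where they are.

Things in the scene. Friction and masses are not known exactly. Their poses are not given: they have to be found in the camera images.
- fob: Wooden key fob, about 90 g, flat on the desk in one of three places (two tags lie in the others). Head 46 mm long, 56 mm wide, 12 mm thick, 12 mm round through hole in its centre; a handle 28 mm wide, 12 mm thick runs on to 88 mm from the hole. Origin: hole centre on the underside (height 0 at the start). z: hole axis, up; the handle points to -x; y: across, the head's sides are at y = +-28 mm
- fob_hole (a point): The fob's origin again: centre of the hole on its underside. Gripping the head across its y, fingers parallel to the hole axis, puts the hole on the gripper's centre line, and the peg then comes up between the fingers; about 90 N of grip holds it well
- fob_handle (a point): Centre of the handle, 50 mm from the hole along the fob's -x, 6 mm above the underside. A small steel key (9 mm wide, 3 mm thick) sticks out of the handle's end, to 117 mm from the hole
- rack: Wooden key rack, fixed: base board 130 x 300 x 12 mm, two cheeks and a sloping bed. Origin: under its centre, on the desk; x level, away from its front; y along it. Three steel pegs: the outer ones, 110 mm either side, hold fobs (fixed; 42 mm wide, 18 mm above the bed, reaching 90 mm down the slope; their pegs 45 mm high); the middle one is free. It bears at most 40 N
- bed: Sloping board of the rack, fixed to it, tilted 35 degrees. Origin: on its upper face, middle of the dark slot, 100 mm straight above the rack's origin. z: off the board, the direction of the pegs (35 degrees from vertical, leaning to the rack's front); x: up the slope; y: along the rack, level. Board from x = -52 to +26 mm; a strip 8 mm high at x = -43 mm supports a hung fob's handle
- home_mark (a point): Fixed point at bed (0, 0, 8 mm): the height of the top of the free peg's collar (32 mm across), on which the fob's underside sits when home. It marks the middle of the slot, NOT the peg: see tip_mark
- tip_mark (a point): Fixed point at bed (0, 0, 45 mm): the height of the free peg's tip, above the middle of the slot. The peg (8 mm thick, flat tip, parallel to bed z, at bed x = 0) itself is not measured: it stands stiffly somewhere along the slot, up to 14 mm to either side (bed y = -14 to +14 mm). 25 mm of it stand above a fob that is home
- catch (a joint): Angle (rad) of the sprung catch, a thin steel leaf on the down-slope side (bed -x) of the free peg: flush at bed z = 43 mm, sloping out to 10 mm from the peg's axis at bed z = 25 mm. 0 = fully out, up to 0.4 while the hole pushes it in; it springs back to 0 over a fob that is home. Pushing past it takes about 2 to 12 N along the peg; the fob's weight is not enough
- disc_tag: Another key tag, leave alone: round wooden disc 48 mm across, 10 mm thick, no hole, flat steel key to -x. Origin: under the disc's centre
- plain_tag: Another key tag, leave alone: plain wooden bar 75 x 36 x 12 mm without a hole, key to -x. Origin: underside, 20 mm from the bar's centre towards +x
- bell: Steel reception bell, 86 mm across, 55 mm high; origin under its centre. Leave alone
- pen_cup: Black open cup, 76 mm across, 95 mm high; origin under its centre. Leave alone
- stapler: Stapler 135 x 36 x 47 mm; origin under its centre. Leave alone

How it is judged:
By the outcome, as a careful person would: the job done as asked, in the order asked, and still so for the second after the job is handed in, with the robot touching nothing.
It also fails if it takes over 72 s, if anything falls off the work surface, if the arm or the gripper's body presses on something with over 40 N, if the wrist force passes 120 N, or if a joint passes its speed limit or range.

## Robot

A 6-joint arm with a two-finger parallel gripper is mounted at the origin on the work surface. World frame = base frame: x ahead of the robot, y to its left, z up, the work surface at z = 0. Lengths are in m, angles in rad, forces in N, time in s.
With the tool pointing down it reaches from about 0.15 to 0.775 m from the base axis. Payload 6.1 kg.
Tool frame: the origin (TCP) lies at the very end of the fingers, on their centre line; the grasp point (between the pads) lies 19 mm behind it; z points along the fingers, y is the direction in which the jaws open and shut (so a half turn about z gives the same grasp; the last joint's range is limited). The gripper opens to 85 mm and grips with 20 to 120 N. Pads are 22 mm wide; open, the fingers measure 114 mm over their backs; the gripper's body (76 mm by 85 mm) begins 54 mm behind the grasp point. The pads swing forward as they close: fully open they stand 13 mm farther back than shut.
Start: joints at [-1.2, 0.126, -0.04, 1.405, 0, 1.571], TCP at [0.19, -0.489, 0.231] pointing down, gripper open.
Joint ranges: [-2.72, 2.72], [-0.95, 1.95], [-1.27, 1.35], [-1.78, 2.02], [-1.46, 1.47], [-3.14, 3.14]. Speed limits (rad/s): [2.39, 2.39, 3.01, 3.14, 3.14, 3.14].

## Interface

Orientations are given as a rotation vector (axis times angle).
In Python, from workcell import arm, vision, ticket, spotter gives the robot as it stands.
- The arm moves only by the tool play_rows, never from a script. Its argument "increments" is one flat list of numbers, 5 for each row, row after row: the shift along the world's x, y, z in m, then the turn about the world's z in degrees, then the opening in per cent of the stroke, from 0 (shut) to 100 (fully open). A call has 1 to 12 rows; each row is the pose to reach, as a shift and turn from the pose commanded when the call began; what a row does not reach only later rows make up. A row lasts 1/12 s, in which the tool goes at most 41.7 mm and 7.16 degrees, less where a joint would pass 70% of its speed; a pose out of reach is approached as far as the arm can. A call with a gripper value outside its range is refused whole. The fingers move at their own pace and stop on an object; "squeeze" is the grip in N (left out, the last holds). Time passes only in rows, so rows that repeat a pose let the fingers close. It gives the time, the measured TCP pose, the force and the opening at its end, in the units of the state.
- arm.read_state(): the state, without advancing time (a new reading comes with each control period).
- vision.grab_frame(name): name is "side" or "top"; returns the picture (384x512x3 uint8, blue, green, red); there is no depth.
- vision.camera_model(name): a dict with "fovy" (degrees; the focal length in pixels is half the picture's height over the tangent of half this angle, whatever the lens; pixels are square), "cx", "cy" (the principal point, pixels), "view" (4x4, takes a point from world to camera coordinates). Camera axes: x right, y up, looking along -z (the intrinsics and any distortion apply to the point x, -y, -z); pixel columns grow to the right and rows downward; lengths in m; the calibration is good to about 2 mm. A picture is of the moment at which its call begins. camera_model takes no time and is no camera call.
- ticket.hand_in(): hands the job in, once; it reports no verdict.
Trained networks look in the newest picture that a camera, given by its name, has taken for a name from the list of things; names that differ only in an ending like _2 or _b are one class to them, and where a whole thing is asked for, a point or a joint stands for the part that bears it (a point fixed in the world has none). Each returns a list of dicts, best first, with "score" (0 to 1); they miss things now and then, are a little off and sometimes report something else, mostly with a low value. They report only what shows in the picture. A call takes as long as a camera call.
- spotter.recognise(camera, name): "uv" ([column, row] in pixels, amid what is visible of it).
The state is a dict: "clock": time; "qpos": joint angles; "dq": joint speeds; "joint_efforts": joint torques, N m; "tool_pos": TCP position; "tcp_rot": TCP orientation; "wrist_force": force on the tool from outside, world axes, zero at the start; "torque": the same for the moment, N m; "opening": finger opening in m.
Only numpy, scipy, OpenCV 4.12 (cv2) and the standard library are available. Lean on these libraries where they do the work, as an engineer would, in place of code of your own. Each camera call takes 0.05 s, during which the arm holds its last target. There are 200 camera calls.

## Working session

There is one attempt and no reset: what is moved stays moved. The work goes in short steps, Python scripts to look and compute and a tool call to move; the robot and the scene stay as the last step left them, time stands still between calls to the robot, and variables do not carry over. Pictures are saved under pics/ and viewed, about 8 in all and at most 12, crops included, and the job is handed in when it is done.

Besides the shell and the picture viewer there is one more tool, called after "Call:" as a command line: name --argument value ..., lists and objects as JSON in quotes. play_rows: Moves the arm, as the interface text tells. Its arguments: {"type":"object","properties":{"increments":{"type":"array","items":{"type":"number"}},"squeeze":{"type":"number"}},"required":["increments"]}

```bash
ls; mkdir -p pics; cat > h.py <<'E'
import numpy as np,cv2
from workcell import arm,vision,ticket,spotter
from scipy.spatial.transform import Rotation as R
def cam(n):
    m=vision.camera_model(n); f=192/np.tan(np.radians(m['fovy'])/2)
    return m,f
def dist(m):
    return None
def ray(n,uv):
    m,f=cam(n);V=np.array(m['view'])
    d=np.array([(uv[0]-m['cx'])/f,-(uv[1]-m['cy'])/f,-1.])
    Rw=V[:3,:3].T; o=-Rw@V[:3,3]
    return o,Rw@d
def onz(n,uv,z):
    o,d=ray(n,uv); return o+d*(z-o[2])/d[2]
def proj(n,p):
    m,f=cam(n);V=np.array(m['view']); c=V[:3,:3]@np.array(p)+V[:3,3]
    return np.array([m['cx']+f*c[0]/-c[2], m['cy']-f*c[1]/-c[2]])
E
python3 - <<'E'
from h import *
s=arm.read_state();print({k:np.round(v,3).tolist() for k,v in s.items()})
im={}
for n in('top','side'):
    print(n,vision.camera_model(n)); im[n]=vision.grab_frame(n)
    for t in('fob_hole','fob','fob_handle','rack','bed','catch','disc_tag','plain_tag','bell','pen_cup','stapler'):
        print(n,t,[(np.round(r['uv']).tolist(),round(r['score'],2)) for r in spotter.recognise(n,t)[:3]])
cv2.imwrite('pics/a_top.png',im['top']);cv2.imwrite('pics/a_side.png',im['side'])
E
```

```text
pics
{'clock': 0.0, 'qpos': [-1.2, 0.126, -0.041, 1.405, -0.0, 1.571], 'dq': [0.001, 0.0, -0.001, 0.0, 0.001, -0.001], 'joint_efforts': [0.003, -43.592, 35.292, 0.017, 0.0, -0.0], 'tool_pos': [0.19, -0.489, 0.231], 'tcp_rot': [-3.086, -0.579, 0.001], 'wrist_force': [0.585, -0.37, -0.119], 'torque': [-0.073, -0.028, 0.011], 'opening': 0.086}
top {'fovy': 53.89146921653509, 'cx': 253.3981357087067, 'cy': 191.23052857089, 'view': array([[ 0.02550459, -0.99924848, -0.02918895,  0.10916941],
       [ 0.99483558,  0.02250084,  0.0989741 , -0.61832872],
       [-0.09824294, -0.0315625 ,  0.99466182, -1.0545986 ],
       [ 0.        ,  0.        ,  0.        ,  1.        ]])}
top fob_hole [([258.0, 244.0], 0.84), ([231.0, 176.0], 0.49)]
top fob [([255.0, 243.0], 0.65), ([148.0, 263.0], 0.21)]
top fob_handle [([260.0, 245.0], 0.93)]
top rack [([382.0, 209.0], 0.64)]
top bed [([392.0, 212.0], 0.84)]
top catch []
top disc_tag [([232.0, 179.0], 0.68)]
top plain_tag [([196.0, 232.0], 0.87), ([258.0, 246.0], 0.45)]
top bell [([291.0, 123.0], 0.7), ([389.0, 211.0], 0.54)]
top pen_cup [([142.0, 179.
[... 166 characters left out ...]
152587,  0.01985977,  0.55798968],
       [ 0.34109576, -0.5430335 ,  0.76731239, -0.22554068],
       [-0.38171562,  0.66592485,  0.6409659 , -0.98079272],
       [ 0.        ,  0.        ,  0.        ,  1.        ]])}
side fob_hole [([304.0, 247.0], 0.74), ([158.0, 297.0], 0.52)]
side fob [([308.0, 246.0], 0.88)]
side fob_handle [([306.0, 245.0], 0.95)]
side rack [([327.0, 150.0], 0.83)]
side bed [([324.0, 137.0], 0.73)]
side catch [([225.0, 235.0], 0.54)]
side disc_tag [([224.0, 236.0], 0.52)]
side plain_tag [([259.0, 294.0], 0.57), ([306.0, 250.0], 0.47)]
side bell [([210.0, 175.0], 0.59)]
side pen_cup [([160.0, 297.0], 0.89)]
side stapler [([262.0, 356.0], 0.94), ([306.0, 248.0], 0.18)]
```

```bash
python3 - <<'E'
import cv2
t=cv2.imread('pics/a_top.png');s=cv2.imread('pics/a_side.png')
cv2.imwrite('pics/a2_top.png',cv2.resize(t[80:310,110:480],None,fx=2.1,fy=2.1,interpolation=cv2.INTER_CUBIC))
cv2.imwrite('pics/a2_side.png',cv2.resize(s[50:384,110:460],None,fx=1.75,fy=1.75,interpolation=cv2.INTER_CUBIC))
E
```

```text
(no output)
```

View pics/a2_top.png

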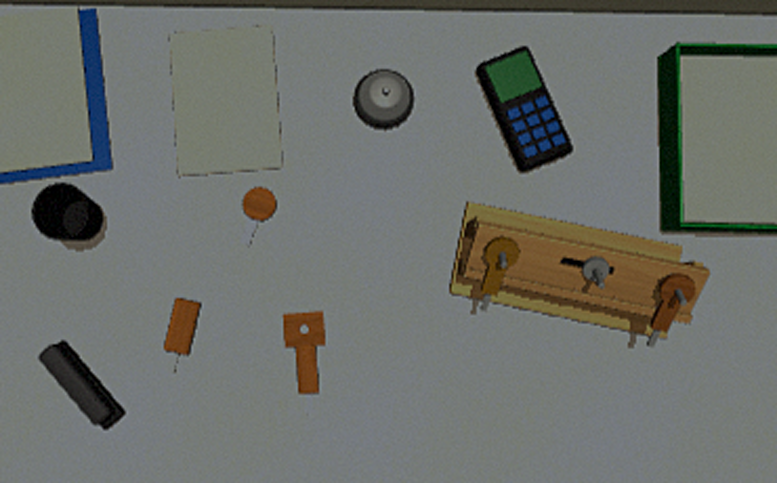

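View pics/a2_side.png

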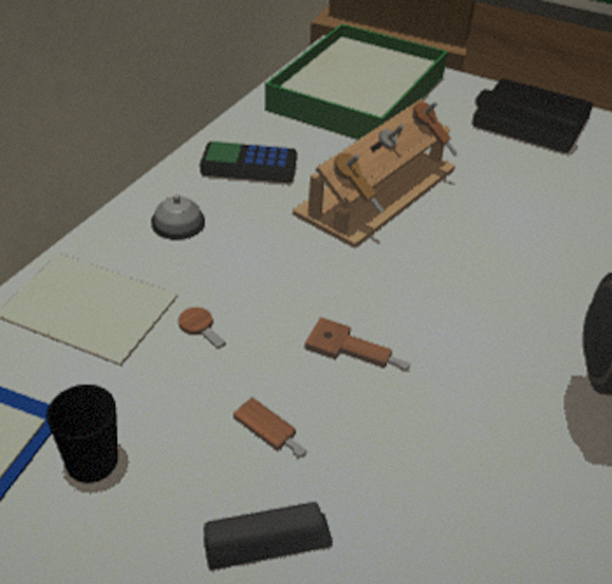

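Top view: the fob's hole is at about (255,237) with its handle toward the robot. The rack is to the right with its front facing the robot. The free peg's collar is near (394,209), right of the slot middle. I'll zoom in on the rack for precise features.

```bash
python3 - <<'E'
import cv2,numpy as np
from h import *
t=cv2.imread('pics/a_top.png');s=cv2.imread('pics/a_side.png')
a=cv2.resize(t[170:250,318:452],(800,478),interpolation=cv2.INTER_CUBIC) #5.97
b=cv2.resize(s[100:195,270:376],(663,594),interpolation=cv2.INTER_CUBIC) #6.25
cv2.imwrite('pics/b_top.png',cv2.convertScaleAbs(a,alpha=1.5));cv2.imwrite('pics/b_side.png',cv2.convertScaleAbs(b,alpha=1.5))
# fob by colour, top
hsv=cv2.cvtColor(t,cv2.COLOR_BGR2HSV)
m=((hsv[...,0]<18)&(hsv[...,1]>120)).astype(np.uint8); m[:, :235]=0;m[:,275:]=0;m[:215]=0;m[280:]=0
c,h=cv2.findContours(m,cv2.RETR_CCOMP,cv2.CHAIN_APPROX_NONE)
for q,hh in zip(c,h[0]):
    if cv2.contourArea(q)>3:
        M=cv2.moments(q);uv=(M['m10']/M['m00'],M['m01']/M['m00'])
        print(hh[3],cv2.contourArea(q),np.round(uv,1),np.round(onz('top',uv,.012),4))
ys,xs=np.nonzero(m);P=np.array([onz('top',(x,y),.012)[:2] for x,y in zip(xs,ys)])
d=P-P.mean(0);w,v=np.linalg.eigh(d.T@d);ax=v[:,1]*np.sign(v[0,1])
print('axis deg',np.degrees(np.arctan2(ax[1],ax[0])),'mean',P.mean(0),'extent',(d@ax).min(),(d@ax).max())
E
```

```text
-1 450.5 [254.9 244.2] [0.4639 0.1164 0.012 ]
0 25.0 [254.5 236.3] [0.4865 0.1181 0.012 ]
axis deg 6.043912316442878 mean [0.46258376 0.1162392 ] extent -0.06204523753516273 0.045701495923369445
```

View pics/b_top.png

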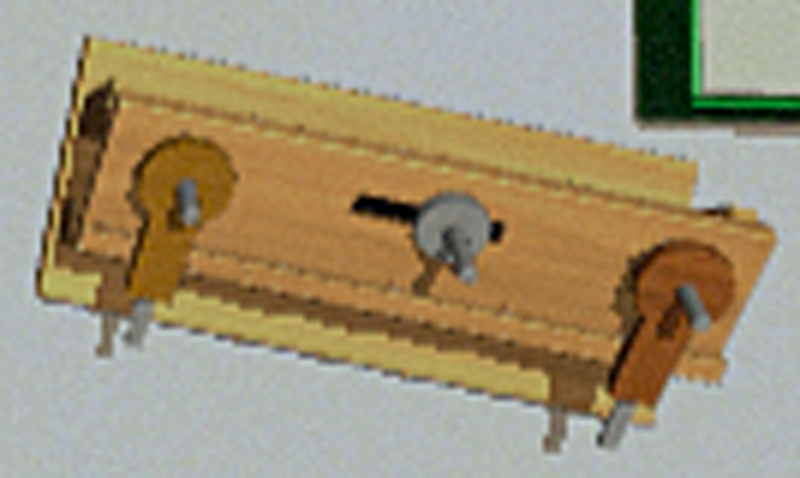

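View pics/b_side.png

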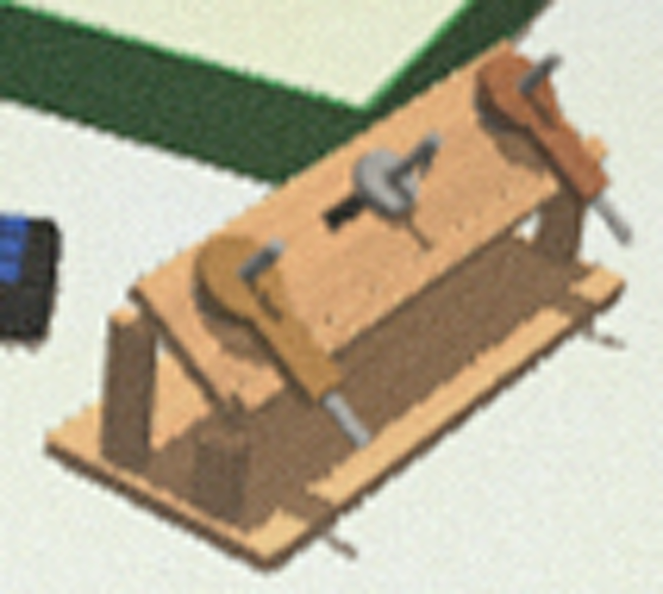

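The rack zooms show the outer peg tips, base corners, slot and free peg tip clearly. In the top crop, the left, free and right tips are at (185,215), (467,275) and (700,320). I'll fit the rack pose and the peg offset from these.

```bash
cat > rack.py <<'E'
from h import *
from scipy.optimize import least_squares
c35,s35=np.cos(np.radians(35)),np.sin(np.radians(35))
def bed(x,y,z): # bed mm -> rack mm
    return np.array([x*c35-z*s35,y,100+x*s35+z*c35])
def W(p,q): # rack mm->world m
    a=q[2];x,y,z=np.array(p)/1000
    return np.array([q[0]+x*np.cos(a)-y*np.sin(a),q[1]+x*np.sin(a)+y*np.cos(a),z])
E
python3 - <<'E'
from rack import *
T=lambda u,v:(u/5.97+318,v/5.97+170); S=lambda u,v:(u/6.25+270,v/6.25+100)
F=[('top',T(88,38),(65,150,12)),('top',T(40,297),(-65,150,12)),('top',T(652,424),(-65,-150,12)),
('top',T(187,218),bed(0,110,45)),('top',T(700,320),bed(0,-110,45)),
('side',S(48,435),(65,150,12)),('side',S(624,280),(-65,-150,12)),('side',S(277,247),bed(0,110,45)),('side',S(553,63),bed(0,-110,45)),
('top',T(427,217),bed(0,0,0))]
tip=[('top',T(467,275)),('side',S(432,142))]
def res(q):
    r=[proj(n,W(p,q))-np.array(uv) for n,uv,p in F]
    r+=[proj(n,W(bed(0,q[3],45),q))-np.array(uv) for n,uv in tip]
    return np.concatenate(r)
s=least_squares(res,[.5,-.25,0,0],x_scale=[.1,.1,.1,10],loss='soft_l1')
q=s.x;print(q[:2],np.degrees(q[2]),'peg y',q[3]);print(np.round(res(q).reshape(-1,2),1))
print('peg tip',W(bed(0,q[3],45),q),'home',W(bed(0,q[3],8),q))
print(np.degrees(np.array(arm.read_state()['tcp_rot'])),R.from_rotvec(arm.read_state()['tcp_rot']).as_matrix().round(3))
# fob from side too
for n,uv in(('side',(110+328/1.75,50+335/1.75)),('top',(254.5,236.3))): print(n,onz(n,uv,.012))
for n,uv in(('side',(110+389/1.75,50+355/1.75)),('top',(110+308/2.1,80+392/2.1))): print('end',n,onz(n,uv,.010))
E
```

```text
[ 0.5769132  -0.24021451] -10.213008682200174 peg y -8.993288665258898
[[-0.8 -0.4]
 [-1.  -0.1]
 [ 0.3 -0.1]
 [ 0.2  0.1]
 [ 0.1  0.4]
 [-0.7 -0.1]
 [ 0.4 -0.9]
 [ 0.4 -0.5]
 [ 0.4 -1.2]
 [-0.3 -0.1]
 [-0.5 -0.1]
 [ 0.6 -0.8]]
peg tip [ 0.54991664 -0.24448881  0.13686184] home [ 0.57080271 -0.24825171  0.10655322]
[1.76913123e+02 3.31772508e+01 4.99296619e-04] [[ 0.932  0.362  0.   ]
 [ 0.362 -0.932 -0.   ]
 [-0.     0.    -1.   ]]
side [0.48490115 0.11943806 0.012     ]
top [0.48643292 0.11812218 0.012     ]
end side [0.39906241 0.10734954 0.01      ]
end top [0.39975825 0.10974577 0.01      ]
```

Call:
play_rows --increments '[0.296,0.608,-0.08,-14.8,100,0.296,0.608,-0.08,-14.8,100,0.296,0.608,-0.08,-14.8,100,0.296,0.608,-0.08,-14.8,100,0.296,0.608,-0.08,-14.8,100,0.296,0.608,-0.08,-14.8,100,0.296,0.608,-0.08,-14.8,100,0.296,0.608,-0.08,-14.8,100,0.296,0.608,-0.08,-14.8,100,0.296,0.608,-0.08,-14.8,100,0.296,0.608,-0.08,-14.8,100,0.296,0.608,-0.08,-14.8,100]'

```text
clock: 2.2
tool_pos: [0.4069, -0.0431, 0.173]
tcp_rot: [3.136, 0.177, 0.002]
wrist_force: [1.3, -2.2, -0.2]
opening: 0.0853
```

Call:
play_rows --increments '[0.078,0.161,-0.08,0,100,0.078,0.161,-0.08,0,100,0.078,0.161,-0.08,0,100,0.078,0.161,-0.08,0,100,0.078,0.161,-0.08,0,100,0.078,0.161,-0.08,0,100,0.078,0.161,-0.08,0,100]'

```text
clock: 2.78
tool_pos: [0.4891, 0.0849, 0.0919]
tcp_rot: [-3.107, -0.246, 0.007]
wrist_force: [-0.5, 0.4, 0.4]
opening: 0.0855
```

Call:
play_rows --increments '[0,0,0,0,100,0,0,0,0,100]'

```text
clock: 2.95
tool_pos: [0.4892, 0.0837, 0.0937]
tcp_rot: [-3.108, -0.243, 0.003]
wrist_force: [-0.1, 0.1, 0.5]
opening: 0.0853
```

Call:
play_rows --increments '[-0.0035,0.0351,0,-2.5,100,-0.0035,0.0351,-0.03,-2.5,100,-0.0035,0.0351,-0.06,-2.5,100,-0.0035,0.0351,-0.06,-2.5,100,-0.0035,0.0351,-0.06,-2.5,100]'

```text
clock: 3.37
tool_pos: [0.489, 0.0898, 0.0326]
tcp_rot: [-3.084, -0.238, 0.012]
wrist_force: [0.6, -0.5, 0.5]
opening: 0.0853
```

```bash
python3 -c "
from h import *
s=arm.read_state();print({k:np.round(v,3).tolist() for k,v in s.items()})"
```

```text
{'clock': 3.367, 'qpos': [0.153, 0.156, -0.452, 0.966, 0.049, 3.141], 'dq': [0.005, -0.022, 0.054, 0.018, -0.001, 0.0], 'joint_efforts': [-0.009, -40.61, 30.421, -0.376, 0.153, 0.0], 'tool_pos': [0.489, 0.09, 0.033], 'tcp_rot': [-3.084, -0.238, 0.012], 'wrist_force': [0.598, -0.473, 0.471], 'torque': [-0.015, 0.015, -0.027], 'opening': 0.085}
```

Call:
play_rows --increments '[0,0,0,0,100,0,0,0,0,100]'

```text
clock: 3.53
tool_pos: [0.4917, 0.0904, 0.0349]
tcp_rot: [-3.084, -0.239, 0.003]
wrist_force: [-0.2, 0.2, -0.1]
opening: 0.0855
```

```bash
python3 -c "
from h import *
s=arm.read_state();print({k:np.round(v,3).tolist() for k,v in s.items()})"
```

```text
{'clock': 3.533, 'qpos': [0.153, 0.155, -0.448, 0.966, 0.048, 3.141], 'dq': [0.003, 0.0, -0.001, -0.007, 0.0, 0.004], 'joint_efforts': [-0.051, -41.654, 31.508, 0.066, 0.154, 0.0], 'tool_pos': [0.492, 0.09, 0.035], 'tcp_rot': [-3.084, -0.239, 0.003], 'wrist_force': [-0.238, 0.237, -0.098], 'torque': [-0.035, 0.018, 0.007], 'opening': 0.085}
```

Call:
play_rows --increments '[0,0,0.01,7,100,0,0,0.01,14,100,0,0,0.01,21,100,0,0,0.01,28,100,0,0,0.01,35,100,0,0,0.01,42,100,0,0,0.01,49,100,0,0,0.01,56,100,0,0,0.01,63,100,0,0,0.01,70,100,0,0,0.01,77,100,0,0,0.01,84,100]'

```text
clock: 4.53
tool_pos: [0.4916, 0.0906, 0.0447]
tcp_rot: [-2.137, -2.26, 0.051]
wrist_force: [0.4, -0.0, 0.3]
opening: 0.0855
```

Call:
play_rows --increments '[0,0.01,0,7,100,0,0.02,0,14,100,0,0.028,0,21,100,0,0.028,0,28,100,0,0.028,0,35,100,0,0.028,0,42,100,0,0.028,0,49,100,0,0.028,0,56,100,0,0.028,0,63,100,0,0.028,0,70,100,0,0.028,0,77,100,0,0.028,0,84,100]'

```text
clock: 5.53
tool_pos: [0.4915, 0.1187, 0.0448]
tcp_rot: [0.076, 3.137, -0.073]
wrist_force: [-0.8, 0.5, 0.6]
opening: 0.0855
```

Call:
play_rows --increments '[0,0,0,5,100,0,0,0,9.5,100,0,0,0,9.5,100]'

```text
clock: 5.78
tool_pos: [0.4913, 0.1187, 0.0447]
tcp_rot: [-0.177, 3.129, -0.074]
wrist_force: [-0.8, -0.3, 0.1]
opening: 0.085
```

```bash
python3 -c "
from h import *
s=arm.read_state();M=R.from_rotvec(s['tcp_rot']).as_matrix();print(M.round(3),s['qpos'],np.degrees(np.arctan2(M[1,0],M[0,0])))"
```

```text
[[-0.994 -0.113  0.009]
 [-0.113  0.993 -0.046]
 [-0.004 -0.047 -0.999]] [ 0.26455007  0.16114815 -0.41711409  0.99593587 -0.04721058  0.15160008] -173.5187515505225
```

Call:
play_rows --increments '[-0.0056,0,-0.02,0,100,-0.0056,0,-0.035,0,100,-0.0056,0,-0.042,0,100,-0.0056,0,-0.044,0,100,-0.0056,0,-0.044,0,100]' --squeeze 90

```text
clock: 6.2
tool_pos: [0.485, 0.1184, -0.0008]
tcp_rot: [-0.173, 3.132, -0.075]
wrist_force: [0.0, 0.6, 0.9]
opening: 0.0853
```

```bash
python3 - <<'E'
from h import *
s=arm.read_state();print(s['tool_pos'],s['wrist_force'])
t=vision.grab_frame('top');sd=vision.grab_frame('side')
a=cv2.resize(t[170:300,190:330],None,fx=3.2,fy=3.2);b=cv2.resize(sd[170:300,240:370],None,fx=3.2,fy=3.2)
cv2.imwrite('pics/c.png',cv2.convertScaleAbs(np.hstack([a[:416,:400],b[:416,:400]]),alpha=1.5))
E
```

```text
[ 0.48500664  0.11837584 -0.00081403] [8.72451939e-04 5.64888602e-01 9.04997697e-01]
```

View pics/c.png

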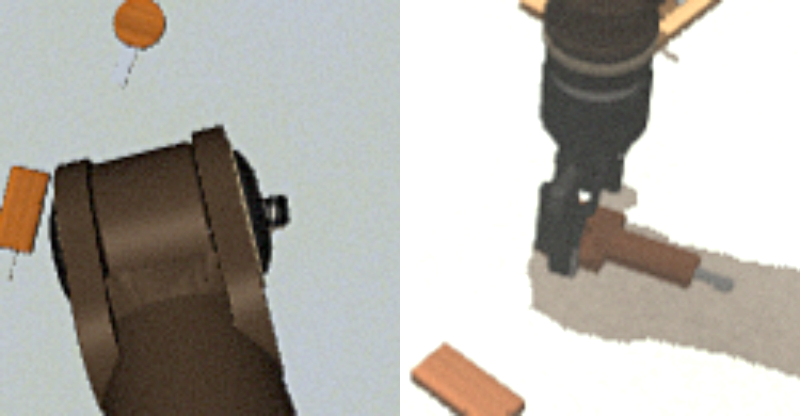

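The side view shows the open fingers straddling the fob's head, clear of the other tags. I'll close and lift.

Call:
play_rows --increments '[0.0005,0,0.001,0,50,0.0005,0,0.001,0,50,0.0005,0,0.001,0,50,0.0005,0,0.001,0,50,0.0005,0,0.001,0,50,0.0005,0,0.001,0,50,0.0005,0,0.001,0,50,0.0005,0,0.001,0,50]' --squeeze 90

```text
clock: 6.97
tool_pos: [0.4861, 0.1185, 0.0015]
tcp_rot: [-0.174, 3.13, -0.074]
wrist_force: [-3.1, -0.6, 9.7]
opening: 0.0533
```

Call:
play_rows --increments '[0,0,0.02,0,50,0,0,0.05,0,50,0,0,0.09,0,50,0,0,0.13,0,50,0,0,0.17,0,50,0,0,0.2,0,50,0,0,0.2,0,50]'

```text
clock: 7.55
tool_pos: [0.488, 0.119, 0.207]
tcp_rot: [-0.173, 3.122, -0.071]
wrist_force: [0.3, -1.0, -0.3]
opening: 0.0532
```

Call:
play_rows --increments '[0.029,0.007,0.01,4,50,0.058,0.014,0.02,7.3,50,0.087,0.021,0.02,7.3,50,0.117,0.028,0.02,7.3,50,0.146,0.035,0.02,7.3,50,0.175,0.042,0.02,7.3,50,0.204,0.05,0.02,7.3,50,0.233,0.057,0.02,7.3,50,0.233,0.057,0.02,7.3,50]'

```text
clock: 8.3
tool_pos: [0.7221, 0.1763, 0.2143]
tcp_rot: [-0.373, 3.116, -0.075]
wrist_force: [-0.1, -0.8, -3.0]
opening: 0.0526
```

```bash
cat > st.py <<'E'
from h import *
s=arm.read_state();M=R.from_rotvec(s['tcp_rot']).as_matrix()
print('t',s['clock'],'pos',np.round(s['tool_pos'],4),'q',np.round(s['qpos'],3),'dq',np.round(s['dq'],2))
print('toolz',M[:,2].round(3),'tooly',M[:,1].round(3),'yaw of fob x (=-toolx)',np.degrees(np.arctan2(-M[1,0],-M[0,0])).round(2),'F',np.round(s['wrist_force'],1),'op',s['opening'])
E
python3 st.py
```

```text
t 8.3 pos [0.7221 0.1763 0.2143] q [ 0.258  0.582  0.561  1.554 -0.048  0.02 ] dq [ 0.   -0.08 -0.12 -0.01  0.    0.  ]
toolz [ 0.009 -0.047 -0.999] tooly [-0.236  0.971 -0.048] yaw of fob x (=-toolx) 13.66 F [-0.1 -0.8 -3. ] op 0.052642835795165245
```

Call:
play_rows --increments '[0.015,0.0037,0,0,50,0.03,0.0073,0,0,50,0.045,0.011,0,0,50,0.06,0.0146,0,0,50,0.075,0.018,0,0,50,0.09,0.022,0,0,50,0.105,0.0256,0,0,50,0.12,0.029,0,0,50,0.12,0.029,0,0,50]'

```text
clock: 9.05
tool_pos: [0.8081, 0.1981, 0.2279]
tcp_rot: [0.374, -3.115, 0.076]
wrist_force: [3.6, 0.2, 1.7]
opening: 0.0526
```

```bash
python3 st.py
```

```text
t 9.05 pos [0.8081 0.1981 0.2279] q [ 0.257  0.97   1.313  1.924 -0.048  0.018] dq [-0.04 -0.12 -0.53 -1.56  0.02 -0.08]
toolz [ 0.003 -0.048 -0.999] tooly [-0.237  0.97  -0.048] yaw of fob x (=-toolx) 13.69 F [3.6 0.2 1.7] op 0.05256482826369672
```

Call:
play_rows --increments '[0.02,0.005,0,0,50,0.04,0.01,0,0,50]'

```text
clock: 9.22
tool_pos: [0.7991, 0.1964, 0.241]
tcp_rot: [0.374, -3.112, 0.077]
wrist_force: [-1.4, -1.1, 1.1]
opening: 0.0532
```

```bash
python3 st.py
```

```text
t 9.2167 pos [0.7991 0.1964 0.241 ] q [ 0.258  0.97   1.346  1.96  -0.048  0.019] dq [-0.03  0.15 -0.   -1.38  0.01 -0.08]
toolz [-0.    -0.049 -0.999] tooly [-0.237  0.97  -0.048] yaw of fob x (=-toolx) 13.7 F [-1.4 -1.1  1.1] op 0.05324357360822588
```

Call:
play_rows --increments '[0.1,0.024,-0.03,0,50,0.15,0.037,-0.03,0,50,0.2,0.048,-0.03,0,50,0.2,0.048,-0.03,0,50,0.2,0.048,-0.03,0,50,0.2,0.048,-0.03,0,50]'

```text
clock: 9.72
tool_pos: [0.8747, 0.2114, 0.1542]
tcp_rot: [-0.369, 3.066, -0.064]
wrist_force: [-0.5, 0.7, -1.3]
opening: 0.0527
```

```bash
python3 st.py
```

```text
t 9.7167 pos [0.8747 0.2114 0.1542] q [ 0.253  1.071  1.344  1.798 -0.048  0.012] dq [-0.    0.07  0.01 -0.09  0.   -0.  ]
toolz [ 0.057 -0.035 -0.998] tooly [-0.236  0.971 -0.048] yaw of fob x (=-toolx) 13.8 F [-0.5  0.7 -1.3] op 0.05274034276673024
```

Call:
play_rows --increments '[0.2,0.048,0.05,0,50,0.2,0.048,0.05,0,50,0.2,0.048,0.05,0,50,0.2,0.048,0.05,0,50,0.2,0.048,0.05,0,50,0.2,0.048,0.05,0,50,0.2,0.048,0.05,0,50,0.2,0.048,0.05,0,50]'

```text
clock: 10.38
tool_pos: [0.9094, 0.2165, 0.1287]
tcp_rot: [-0.365, 3.018, -0.055]
wrist_force: [-0.2, 0.5, -2.0]
opening: 0.0526
```

```bash
python3 st.py
```

```text
t 10.3833 pos [0.9094 0.2165 0.1287] q [ 0.249  1.102  1.345  1.719 -0.048  0.006] dq [-0.    0.02  0.   -0.02  0.   -0.  ]
toolz [ 0.104 -0.024 -0.994] tooly [-0.236  0.971 -0.048] yaw of fob x (=-toolx) 13.93 F [-0.2  0.5 -2. ] op 0.0526103174770042
```

Call:
play_rows --increments '[0.2,0.048,0.15,0,50,0.2,0.048,0.15,0,50,0.2,0.048,0.15,0,50,0.2,0.048,0.15,0,50,0.2,0.048,0.15,0,50]'

```text
clock: 10.8
tool_pos: [0.9167, 0.2156, 0.1612]
tcp_rot: [-0.361, 2.97, -0.045]
wrist_force: [-0.4, -0.5, -0.1]
opening: 0.0529
```

Call:
play_rows --increments '[0.2,0.048,0.15,0,50,0.2,0.048,0.15,0,50,0.2,0.048,0.15,0,50,0.2,0.048,0.15,0,50,0.2,0.048,0.15,0,50]'

```text
clock: 11.22
tool_pos: [0.9252, 0.2155, 0.1867]
tcp_rot: [-0.357, 2.924, -0.037]
wrist_force: [0.2, -0.6, -1.4]
opening: 0.0526
```

```bash
python3 st.py
```

```text
t 11.2167 pos [0.9252 0.2155 0.1867] q [ 0.244  1.043  1.345  1.682 -0.049 -0.004] dq [-0.   -0.02 -0.01  0.03  0.   -0.  ]
toolz [ 0.196 -0.001 -0.981] tooly [-0.236  0.971 -0.048] yaw of fob x (=-toolx) 14.19 F [ 0.2 -0.6 -1.4] op 0.052594416228845635
```

Call:
play_rows --increments '[0.4,0.096,0.15,0,50,0.4,0.096,0.15,0,50,0.4,0.096,0.15,0,50]'

```text
clock: 11.47
tool_pos: [0.951, 0.2204, 0.1797]
tcp_rot: [-0.353, 2.879, -0.029]
wrist_force: [0.0, -0.2, -1.3]
opening: 0.0529
```

Call:
play_rows --increments '[0.4,0.096,0.15,0,50,0.4,0.096,0.15,0,50,0.4,0.096,0.15,0,50]'

```text
clock: 11.72
tool_pos: [0.9759, 0.2251, 0.1741]
tcp_rot: [-0.349, 2.833, -0.022]
wrist_force: [0.5, -1.0, -1.1]
opening: 0.0527
```

Call:
play_rows --increments '[0.4,0.096,0.15,0,50,0.4,0.096,0.15,0,50,0.4,0.096,0.15,0,50]'

```text
clock: 11.97
tool_pos: [1.0006, 0.2299, 0.171]
tcp_rot: [-0.345, 2.786, -0.014]
wrist_force: [0.6, 0.0, -1.4]
opening: 0.053
```

```bash
python3 st.py
```

```text
t 11.9667 pos [1.0006 0.2299 0.171 ] q [ 0.24   1.079  1.345  1.506 -0.048 -0.015] dq [-0.01  0.05 -0.   -0.07  0.   -0.  ]
toolz [ 0.327  0.031 -0.945] tooly [-0.235  0.971 -0.05 ] yaw of fob x (=-toolx) 14.62 F [ 0.6  0.  -1.4] op 0.052964262474232686
```

Call:
play_rows --increments '[0.2,0.048,0.2,0,50,0.2,0.048,0.2,0,50,0.2,0.048,0.2,0,50]'

```text
clock: 12.22
tool_pos: [1.0044, 0.2299, 0.2111]
tcp_rot: [-0.34, 2.736, -0.007]
wrist_force: [-0.3, -1.0, -1.1]
opening: 0.0528
```

Call:
play_rows --increments '[0.2,0.048,0.2,0,50,0.2,0.048,0.2,0,50,0.2,0.048,0.2,0,50]'

```text
clock: 12.47
tool_pos: [1.009, 0.2302, 0.2459]
tcp_rot: [-0.336, 2.689, 0.0]
wrist_force: [0.7, -0.3, 0.3]
opening: 0.0525
```

Call:
play_rows --increments '[0.2,0.048,0.2,0,50,0.2,0.048,0.2,0,50,0.2,0.048,0.2,0,50]'

```text
clock: 12.72
tool_pos: [1.0145, 0.2308, 0.276]
tcp_rot: [-0.331, 2.643, 0.007]
wrist_force: [0.3, -1.0, 0.3]
opening: 0.0532
```

Call:
play_rows --increments '[0.2,0.048,0.2,0,50,0.2,0.048,0.2,0,50,0.2,0.048,0.2,0,50]'

```text
clock: 12.97
tool_pos: [1.0205, 0.2315, 0.3047]
tcp_rot: [-0.327, 2.597, 0.013]
wrist_force: [-0.1, -0.6, -1.4]
opening: 0.0524
```

```bash
python3 st.py
```

```text
t 12.9667 pos [1.0205 0.2315 0.3047] q [ 0.236  0.964  1.346  1.43  -0.046 -0.027] dq [-0.   -0.07 -0.    0.05 -0.   -0.  ]
toolz [ 0.496  0.072 -0.866] tooly [-0.234  0.971 -0.054] yaw of fob x (=-toolx) 15.3 F [-0.1 -0.6 -1.4] op 0.052404169216231034
```

Call:
play_rows --increments '[0.2,0.048,0.2,0,50,0.2,0.048,0.2,0,50,0.2,0.048,0.2,0,50]'

```text
clock: 13.22
tool_pos: [1.0272, 0.2325, 0.3324]
tcp_rot: [-0.322, 2.55, 0.019]
wrist_force: [-0.5, 0.5, -1.0]
opening: 0.0526
```

Call:
play_rows --increments '[0.2,0.048,0.2,0,50,0.2,0.048,0.2,0,50,0.2,0.048,0.2,0,50]'

```text
clock: 13.47
tool_pos: [1.0342, 0.2337, 0.3583]
tcp_rot: [-0.318, 2.503, 0.024]
wrist_force: [-1.0, -0.1, -0.9]
opening: 0.0533
```

Call:
play_rows --increments '[-0.03,-0.007,0,0,50,-0.06,-0.014,0,0,50,-0.09,-0.021,0,0,50,-0.12,-0.028,0,0,50,-0.16,-0.038,0,0,50,-0.2,-0.048,0,0,50,-0.2,-0.048,0,0,50]'

```text
clock: 14.05
tool_pos: [0.8307, 0.1849, 0.357]
tcp_rot: [-0.318, 2.506, 0.024]
wrist_force: [-0.4, 0.1, 1.1]
opening: 0.0527
```

```bash
python3 st.py; python3 - <<'E'
from rack import *
q=(0.5769,-0.2402,np.radians(-10.21)); M=R.from_rotvec(arm.read_state()['tcp_rot']).as_matrix()
# best turn about z aligning tool z with -bedz and tool y with rack -y.. 
bz=W(bed(0,0,1),q)-W(bed(0,0,0),q);bz/=np.linalg.norm(bz)
print('bedz',bz,'fob-x yaw target -10.2; toolz azim',np.degrees(np.arctan2(M[1,2],M[0,2])),'tilt',np.degrees(np.arccos(-M[2,2])))
ry=np.array([-np.sin(q[2]),np.cos(q[2]),0])
for a in range(-32,-18,2):
    N=R.from_euler('z',a,degrees=True).as_matrix()@M
    print(a,'angle to peg',np.degrees(np.arccos(-N[:,2]@bz)).round(2),'tooly.racky',np.degrees(np.arccos(abs(N[:,1]@ry))).round(2))
E
```

```text
t 14.05 pos [0.8307 0.1849 0.357 ] q [ 0.235  0.27   0.234  0.921 -0.045 -0.032] dq [-0.   -0.85 -1.14 -0.32  0.   -0.  ]
toolz [ 0.571  0.09  -0.816] tooly [-0.233  0.971 -0.056] yaw of fob x (=-toolx) 15.71 F [-0.4  0.1  1.1] op 0.05274357103536766
bedz [-0.56449367  0.10167016  0.81915204] fob-x yaw target -10.2; toolz azim 8.944561351926279 tilt 35.299441710369834
-32 angle to peg 7.39 tooly.racky 8.91
-30 angle to peg 6.24 tooly.racky 7.08
-28 angle to peg 5.1 tooly.racky 5.37
-26 angle to peg 3.95 tooly.racky 3.95
-24 angle to peg 2.81 tooly.racky 3.21
-22 angle to peg 1.67 tooly.racky 3.61
-20 angle to peg 0.57 tooly.racky 4.87
```

```bash
python3 - <<'E'
from rack import *
q=(0.5769,-0.2402,np.radians(-10.21)); 
for z in (150,60,45,8): print(z,W(bed(0,-9,z),q).round(4))
E
```

```text
150 [ 0.4906 -0.2338  0.2229]
60 [ 0.5414 -0.243   0.1491]
45 [ 0.5499 -0.2445  0.1369]
8 [ 0.5708 -0.2482  0.1066]
```

Call:
play_rows --increments '[-0.02,-0.03,-0.02,-6,50,-0.045,-0.06,-0.04,-12,50,-0.07,-0.1,-0.06,-18,50,-0.1,-0.14,-0.08,-22.5,50,-0.13,-0.18,-0.1,-22.5,50,-0.16,-0.22,-0.12,-22.5,50,-0.19,-0.26,-0.12,-22.5,50,-0.22,-0.3,-0.13,-22.5,50,-0.25,-0.34,-0.13,-22.5,50,-0.28,-0.38,-0.13,-22.5,50,-0.3,-0.42,-0.13,-22.5,50,-0.3,-0.42,-0.13,-22.5,50]'

```text
clock: 15.05
tool_pos: [0.5546, -0.2007, 0.2289]
tcp_rot: [0.176, 2.523, -0.134]
wrist_force: [-0.1, -1.2, -1.8]
opening: 0.0524
```

```bash
python3 st.py
```

```text
t 15.05 pos [ 0.5546 -0.2007  0.2289] q [-0.392 -0.223 -0.552  0.63   0.09  -0.225] dq [-1.15 -0.2  -0.18  0.07  0.66 -0.93]
toolz [ 0.563 -0.135 -0.815] tooly [ 0.156  0.986 -0.056] yaw of fob x (=-toolx) -6.74 F [-0.1 -1.2 -1.8] op 0.05240877616211722
```

Call:
play_rows --increments '[-0.01,-0.01,-0.01,0,50,-0.02,-0.02,-0.02,0,50,-0.03,-0.038,-0.04,0,50,-0.03,-0.038,-0.05,0,50,-0.03,-0.038,-0.05,0,50,-0.03,-0.038,-0.05,0,50]'

```text
clock: 15.55
tool_pos: [0.5263, -0.2376, 0.1784]
tcp_rot: [0.178, 2.525, -0.133]
wrist_force: [0.7, -0.5, -0.7]
opening: 0.053
```

```bash
python3 st.py; python3 - <<'E'
from rack import *
t=vision.grab_frame('top');sd=vision.grab_frame('side')
print([(np.round(r['uv'],1).tolist(),round(r['score'],2)) for r in spotter.recognise('side','fob_handle')[:2]])
a=cv2.resize(t[150:260,330:430],None,fx=4,fy=4,interpolation=cv2.INTER_CUBIC);b=cv2.resize(sd[70:180,280:380],None,fx=4,fy=4,interpolation=cv2.INTER_CUBIC)
cv2.imwrite('pics/d.png',cv2.convertScaleAbs(np.hstack([a,b]),alpha=1.6))
E
```

```text
t 15.55 pos [ 0.5263 -0.2376  0.1784] q [-0.502 -0.218 -0.658  0.531  0.152 -0.314] dq [ 0.02 -0.    0.04 -0.   -0.   -0.  ]
toolz [ 0.562 -0.135 -0.816] tooly [ 0.157  0.986 -0.055] yaw of fob x (=-toolx) -6.82 F [ 0.7 -0.5 -0.7] op 0.05297512703450155
[([359.4, 120.6], 0.69), ([324.2, 138.8], 0.58)]
```

View pics/d.png

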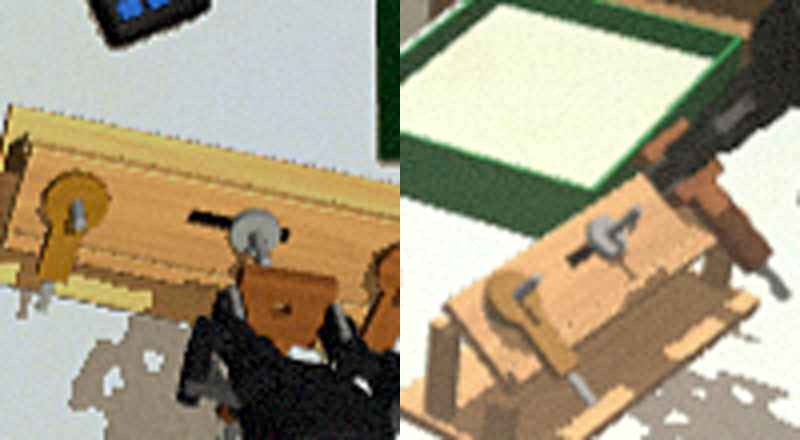

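```bash
python3 - <<'E'
from rack import *
q=(0.5769,-0.2402,np.radians(-10.21)); 
s=arm.read_state();M=R.from_rotvec(s['tcp_rot']).as_matrix();T=np.array(s['tool_pos'])
print('pred hole top',proj('top',T-.0105*M[:,2]),'seen (401,227)')
print('tip pred',proj('top',W(bed(0,-9,45),q)))
for d in (-.01,.01): print(d,proj('top',T-.0105*M[:,2]+d*M[:,0]),proj('top',T-.0105*M[:,2]+d*M[:,1]))
# hole from view: ray ∩ plane of fob top
o,d=ray('top',(401,227)); n=M[:,2];p0=T-.0105*n; X=o+d*((p0-o)@n)/(d@n); print('offset in tool frame mm',M.T@(X-p0)*1e3)
# TCP position in bed coords
def tobed(P):
    a=q[2];dx,dy=P[0]-q[0],P[1]-q[1];x=dx*np.cos(a)+dy*np.sin(a);y=-dx*np.sin(a)+dy*np.cos(a);z=P[2]-.1
    return np.array([x*c35+z*s35,y,-x*s35+z*c35])*1e3
print('TCP bed',tobed(T),'X bed',tobed(X))
t=vision.grab_frame('top')[200:245,375:425]
g=cv2.resize(t,None,fx=12,fy=12,interpolation=cv2.INTER_CUBIC);cv2.imwrite('pics/e.png',cv2.convertScaleAbs(g,alpha=1.6))
E
```

```text
pred hole top [399.77564983 226.8191261 ] seen (401,227)
tip pred [395.70607834 215.98144771]
-0.01 [400.99195395 223.42038954] [404.00946581 227.57107009]
0.01 [398.57256671 230.18091907] [395.55134249 226.0688709 ]
offset in tool frame mm [-1.01702697e-01 -2.86490686e+00  5.92516487e-14]
TCP bed [ 6.06315214 -6.06937035 93.78677499] X bed [  6.23271543  -8.57396923 104.37763273]
```

View pics/e.png

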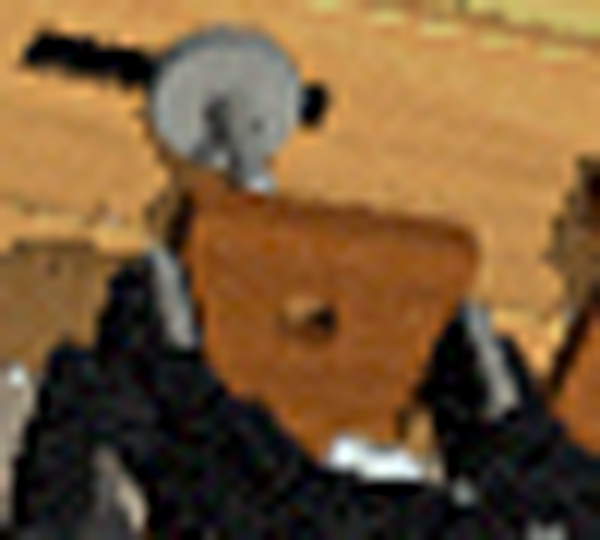

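```bash
cat >> rack.py <<'E'
Q=(0.5769,-0.2402,np.radians(-10.21))
def tobed(P):
    a=Q[2];dx,dy=P[0]-Q[0],P[1]-Q[1];x=dx*np.cos(a)+dy*np.sin(a);y=-dx*np.sin(a)+dy*np.cos(a);z=P[2]-.1
    return np.array([x*c35+z*s35,y,-x*s35+z*c35])*1e3
def dv(x,y,z): return (W(bed(x,y,z),Q)-W(bed(0,0,0),Q)).round(4)
E
cat > b.py <<'E'
from rack import *
s=arm.read_state(); F=np.array(s['wrist_force']); u=np.array([dv(1000,0,0),dv(0,1000,0),dv(0,0,1000)])
print('t',s['clock'],'TCP bed',tobed(s['tool_pos']).round(1),'F bed',(u@F).round(1),'op',round(s['opening'],4),'tq',np.round(u@np.array(s['torque']),2))
E
python3 b.py; python3 -c "
from rack import *
print(dv(-6.2,-.9,0),dv(-6.2,-.9,-37),dv(0,0,-10),dv(1,0,0),dv(0,1,0))"
```

```text
t 15.75 TCP bed [ 6.  -6.1 93.8] F bed [-0.1 -0.  -0.6] op 0.0529 tq [ 0.03  0.65 -0.  ]
[-0.0052  0.     -0.0036] [ 0.0157 -0.0037 -0.0339] [ 0.0056 -0.001  -0.0082] [ 0.0008 -0.0001  0.0006] [0.0002 0.001  0.    ]
```

Call:
play_rows --increments '[-0.0052,0,-0.0036,0,50,0.005,-0.002,-0.02,0,50,0.0157,-0.0037,-0.0339,0,50,0.0157,-0.0037,-0.0339,0,50,0.0157,-0.0037,-0.0339,0,50]'

```text
clock: 16.17
tool_pos: [0.542, -0.241, 0.1439]
tcp_rot: [0.176, 2.526, -0.132]
wrist_force: [0.9, -0.5, -1.2]
opening: 0.0527
```

```bash
python3 b.py; python3 - <<'E'
from rack import *
t=vision.grab_frame('top')[190:240,370:425];sd=vision.grab_frame('side')[90:160,305:375]
a=cv2.resize(t,(440,400),interpolation=cv2.INTER_CUBIC);b=cv2.resize(sd,(400,400),interpolation=cv2.INTER_CUBIC)
cv2.imwrite('pics/f.png',cv2.convertScaleAbs(np.hstack([a[:,:400],b]),alpha=1.6))
E
```

```text
t 16.1667 TCP bed [-2.9 -7.  55.6] F bed [ 0.1 -0.3 -1.6] op 0.0527 tq [0.07 0.65 0.02]
```

View pics/f.png

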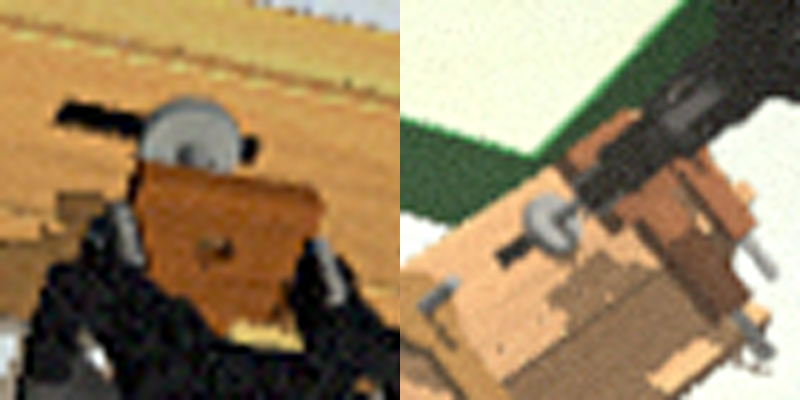

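```bash
python3 - <<'E'
from rack import *
s=arm.read_state();M=R.from_rotvec(s['tcp_rot']).as_matrix();T=np.array(s['tool_pos'])
n=M[:,2];p0=T-.0105*n;o,d=ray('top',(397.1,220.5));X=o+d*((p0-o)@n)/(d@n)
print('TCPbed',tobed(T),'pred hole top bed',tobed(p0),'seen',tobed(X))
for y in(-9,-10):print(proj('top',W(bed(0,y,66),Q)))
E
python3 -c "
from rack import *
print(dv(2.9,-.5,0),dv(2.9,-.5,-4),dv(2.9,-.5,-8),dv(2.9,-.5,-12),dv(2.9,-.5,-16))"
```

```text
TCPbed [-1.42132734 -7.45267886 56.67927196] pred hole top bed [-1.48167781 -7.09882374 67.17313419] seen [ 0.50077413 -8.16803088 67.2205892 ]
[397.27111761 220.46477495]
[397.66911462 220.54547723]
[ 0.0022 -0.0009  0.0017] [ 0.0045 -0.0013 -0.0016] [ 0.0068 -0.0017 -0.0049] [ 0.009  -0.0021 -0.0082] [ 0.0113 -0.0025 -0.0114]
```

Call:
play_rows --increments '[0.0025,-0.0015,-0.003,0,50,0.0047,-0.0019,-0.0063,0,50,0.0058,-0.0021,-0.0079,0,50,0.0064,-0.0022,-0.0087,0,50,0.0069,-0.0023,-0.0095,0,50,0.0069,-0.0023,-0.0095,0,50]'

```text
clock: 16.77
tool_pos: [0.5493, -0.244, 0.1352]
tcp_rot: [0.177, 2.524, -0.134]
wrist_force: [-0.3, -0.4, -1.0]
opening: 0.0529
```

```bash
python3 b.py
```

```text
t 16.7667 TCP bed [-1.5 -8.6 44. ] F bed [-0.7 -0.4 -0.7] op 0.0529 tq [-0.    0.56 -0.05]
```

Call:
play_rows --increments '[0.0006,-0.0001,-0.0008,0,50,0.0011,-0.0002,-0.0016,0,50,0.0017,-0.0003,-0.0025,0,50,0.0022,-0.0004,-0.0033,0,50,0.0022,-0.0004,-0.0033,0,50]'

```text
clock: 17.18
tool_pos: [0.5516, -0.2444, 0.1319]
tcp_rot: [0.177, 2.524, -0.134]
wrist_force: [-0.1, -0.2, -0.9]
opening: 0.0531
```

```bash
python3 b.py
```

```text
t 17.1833 TCP bed [-1.5 -8.6 40. ] F bed [-0.6 -0.3 -0.7] op 0.0531 tq [ 0.01  0.59 -0.04]
```

Call:
play_rows --increments '[0.0006,-0.0001,-0.0008,0,50,0.0011,-0.0002,-0.0016,0,50,0.0017,-0.0003,-0.0025,0,50,0.0022,-0.0004,-0.0033,0,50,0.0028,-0.0005,-0.0041,0,50,0.0034,-0.0006,-0.0049,0,50,0.0034,-0.0006,-0.0049,0,50]'

```text
clock: 17.77
tool_pos: [0.555, -0.245, 0.127]
tcp_rot: [0.177, 2.524, -0.134]
wrist_force: [-0.2, -0.4, -0.8]
opening: 0.0528
```

```bash
python3 b.py
```

```text
t 17.7667 TCP bed [-1.5 -8.6 34. ] F bed [-0.6 -0.4 -0.6] op 0.0528 tq [-0.02  0.6  -0.03]
```

Call:
play_rows --increments '[0.0006,-0.0001,-0.0008,0,50,0.0011,-0.0002,-0.0016,0,50,0.0017,-0.0003,-0.0025,0,50,0.0022,-0.0004,-0.0033,0,50,0.0028,-0.0005,-0.0041,0,50,0.0034,-0.0006,-0.0049,0,50,0.0039,-0.0007,-0.0057,0,50,0.0045,-0.0008,-0.0066,0,50,0.0045,-0.0008,-0.0066,0,50]'

```text
clock: 18.52
tool_pos: [0.5593, -0.246, 0.1203]
tcp_rot: [0.177, 2.524, -0.134]
wrist_force: [-2.7, -1.5, -0.4]
opening: 0.0527
```

```bash
python3 b.py; python3 - <<'E'
from rack import *
t=vision.grab_frame('top')[190:240,370:420];sd=vision.grab_frame('side')[95:155,310:370]
a=cv2.resize(t,(400,400),interpolation=cv2.INTER_CUBIC);b=cv2.resize(sd,(400,400),interpolation=cv2.INTER_CUBIC)
cv2.imwrite('pics/g.png',cv2.convertScaleAbs(np.hstack([a,b]),alpha=1.6))
E
```

```text
t 18.5167 TCP bed [-1.7 -8.8 26. ] F bed [-2.2 -1.9  1.1] op 0.0527 tq [-0.35  0.84 -0.01]
```

View pics/g.png

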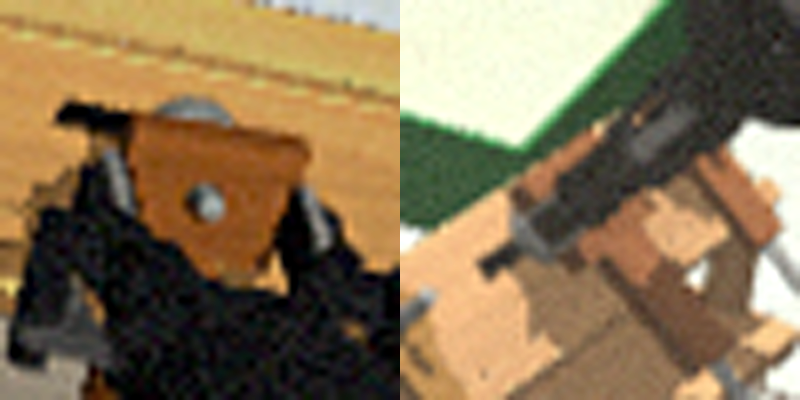

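The top view shows the peg standing in the fob's hole, so it's threaded. The catch and side forces are light. I'll ease to −y and continue down.

Call:
play_rows --increments '[0.0004,-0.0008,-0.0008,0,50,0.001,-0.0009,-0.0016,0,50,0.0015,-0.001,-0.0025,0,50,0.0021,-0.0011,-0.0033,0,50,0.0026,-0.0012,-0.0041,0,50,0.0032,-0.0013,-0.0049,0,50,0.0032,-0.0013,-0.0049,0,50]'

```text
clock: 19.2
tool_pos: [0.5626, -0.247, 0.1152]
tcp_rot: [0.177, 2.524, -0.133]
wrist_force: [-2.3, -0.8, -1.7]
opening: 0.0528
```

```bash
python3 b.py
```

```text
t 19.2 TCP bed [-1.8 -9.2 19.9] F bed [-2.7 -1.2 -0.2] op 0.0528 tq [-0.12  0.93  0.02]
```

Call:
play_rows --increments '[0.0005,-0.0004,-0.0008,0,50,0.001,-0.0005,-0.0016,0,50,0.0016,-0.0006,-0.0025,0,50,0.0021,-0.0007,-0.0033,0,50,0.0027,-0.0008,-0.0041,0,50,0.0033,-0.0009,-0.0049,0,50,0.0038,-0.001,-0.0057,0,50,0.0038,-0.001,-0.0057,0,50]'

```text
clock: 19.87
tool_pos: [0.5668, -0.248, 0.11]
tcp_rot: [0.177, 2.523, -0.133]
wrist_force: [0.4, 0.8, -3.1]
opening: 0.0527
```

```bash
python3 b.py
```

```text
t 19.8667 TCP bed [-1.3 -9.5 13.1] F bed [-1.6  0.8 -2.7] op 0.0527 tq [ 0.06  0.8  -0.01]
```

Call:
play_rows --increments '[0.0006,-0.0001,-0.0008,0,50,0.0011,-0.0002,-0.0016,0,50,0.0014,-0.0002,-0.002,0,50,0.0017,-0.0003,-0.0025,0,50,0.0017,-0.0003,-0.0025,0,50]'

```text
clock: 20.28
tool_pos: [0.5683, -0.2484, 0.1076]
tcp_rot: [0.177, 2.523, -0.134]
wrist_force: [-0.4, 0.3, -1.2]
opening: 0.0529
```

```bash
python3 b.py
```

```text
t 20.2833 TCP bed [-1.3 -9.6 10.2] F bed [-1.   0.2 -0.7] op 0.0529 tq [ 0.05  0.58 -0.02]
```

Call:
play_rows --increments '[0.0003,0,-0.0004,0,50,0.0006,-0.0001,-0.0008,0,50,0.0008,-0.0001,-0.0012,0,50,0.0011,-0.0002,-0.0016,0,50,0.0011,-0.0002,-0.0016,0,50]'

```text
clock: 20.7
tool_pos: [0.569, -0.2486, 0.1067]
tcp_rot: [0.177, 2.523, -0.134]
wrist_force: [-7.4, 3.0, 7.3]
opening: 0.053
```

```bash
python3 b.py
```

```text
t 20.7 TCP bed [-1.3 -9.6  9.1] F bed [-2.2  1.7 10.5] op 0.053 tq [ 0.15  1.12 -0.02]
```

Call:
play_rows --increments '[0.0002,0,-0.0003,0,50,0.0004,-0.0001,-0.0006,0,50,0.0004,-0.0001,-0.0006,0,50]'

```text
clock: 20.95
tool_pos: [0.5691, -0.2486, 0.1066]
tcp_rot: [0.177, 2.523, -0.134]
wrist_force: [-15.2, 5.3, 13.5]
opening: 0.0529
```

```bash
python3 b.py
```

```text
t 20.95 TCP bed [-1.3 -9.7  8.9] F bed [-5.3  2.5 20.2] op 0.0529 tq [ 0.2   1.64 -0.08]
```

Call:
play_rows --increments '[-0.0002,0,0.0003,0,50,-0.0002,0,0.0003,0,100,-0.0002,0,0.0003,0,100,-0.0002,0,0.0003,0,100,-0.0002,0,0.0003,0,100,-0.0002,0,0.0003,0,100,-0.0002,0,0.0003,0,100]'

```text
clock: 21.53
tool_pos: [0.5695, -0.2487, 0.1054]
tcp_rot: [0.177, 2.524, -0.134]
wrist_force: [0.1, -0.1, 0.7]
opening: 0.0854
```

```bash
python3 b.py
```

```text
t 21.5333 TCP bed [-1.7 -9.7  7.8] F bed [ 0.5 -0.1  0.5] op 0.0854 tq [ 0.01  0.58 -0.03]
```

Released with no residual force. I'll retract along the peg.

Call:
play_rows --increments '[-0.0028,0.0005,0.0041,0,100,-0.0084,0.0015,0.0123,0,100,-0.0168,0.003,0.0246,0,100,-0.028,0.005,0.041,0,100,-0.042,0.0075,0.0615,0,100,-0.056,0.01,0.082,0,100,-0.07,0.0125,0.1025,0,100,-0.09,0.016,0.13,0,100,-0.12,0.05,0.15,0,100,-0.15,0.09,0.16,0,100,-0.17,0.13,0.16,0,100,-0.17,0.15,0.16,0,100]'

```text
clock: 22.53
tool_pos: [0.3968, -0.0988, 0.2678]
tcp_rot: [0.183, 2.52, -0.136]
wrist_force: [0.6, 0.7, 0.3]
opening: 0.0854
```

```bash
python3 b.py; python3 - <<'E'
from rack import *
t=vision.grab_frame('top')[170:250,340:440];sd=vision.grab_frame('side')[95:175,290:370]
a=cv2.resize(t,(400,320),interpolation=cv2.INTER_CUBIC);b=cv2.resize(sd,(400,400),interpolation=cv2.INTER_CUBIC)
a=cv2.copyMakeBorder(a,0,80,0,0,cv2.BORDER_CONSTANT)
cv2.imwrite('pics/k.png',cv2.convertScaleAbs(np.hstack([a,b]),alpha=1.6))
for z in (20,):
  print('hole top pred uv',proj('top',W(bed(0,-9.3,20),Q)),'far end',proj('top',W(bed(-88,-9.3,20),Q)),proj('side',W(bed(0,-9.3,20),Q)),proj('side',W(bed(-88,-9.3,20),Q)))
E
```

```text
t 22.5333 TCP bed [-69.5 107.2 253.5] F bed [ 0.6  0.8 -0.1] op 0.0854 tq [ 0.11  0.45 -0.02]
hole top pred uv [394.03278328 210.88303541] far end [383.26986163 237.65601847] [334.65451141 126.34676247] [353.58974466 150.71652747]
```

View pics/k.png

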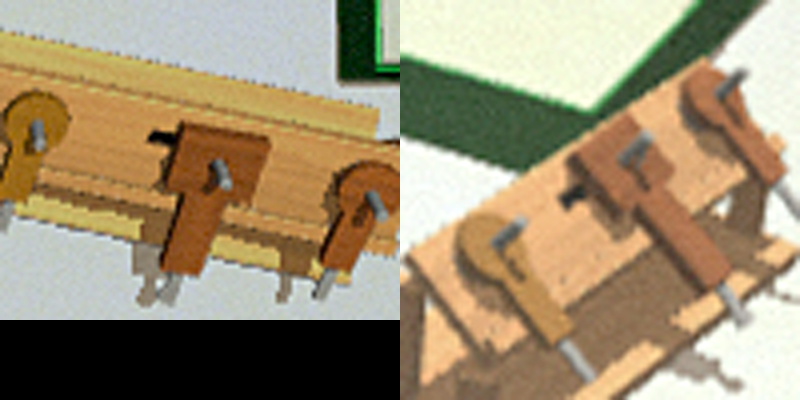

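The fob hangs on the middle peg with its handle down the slope. Its handle end is at about (385,237) in the top image, against (383,238) predicted for home. I'm handing in.

```bash
python3 -c "
from workcell import ticket
print(ticket.hand_in())"
```

```text
the job is handed in; nothing more can be done
None
```

The holed fob is hanging on the free middle peg, handle pointing down the slope. I let go, backed away and handed in at about 22.7 s of the 72 s.

**How it was done:** The moves have no tilt axis. After gripping the fob's head at 90 N, I tilted the tool to 35.3° by driving it just past the arm's reach. That tilt stayed through the later moves. I threaded the peg about 9–10 mm to one side of the slot's middle (bed −y), using the camera and force readings.

**What the last checks showed:**
- **Insertion:** passing the catch took only about 1–3 N.
- **Seating:** contact came where the collar was expected (TCP at bed z about 9 mm). I pressed to about 20 N along the peg, under the rack's 40 N limit.
- **After release:** the final pictures show the head lying flat on the bed with the peg standing through it. The handle end was within about 2 pixels of where it should be when home.

**What disagreed or was not confirmed:**
- **Catch:** I did not see it spring back. I infer it from the force dropping away and from the depth reached.
- **Gripper reading:** it showed about 53 mm on the 56 mm wide head.
- **Camera offset:** the top camera placed the hole up to about 3 mm from where the arm reported it. I steered by the camera.
- **Sideways tilt:** an early joint-limit hit left the tool leaning about 3° sideways. The fob looked flat in the final pictures.

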